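Hook the spring clamp open

ROBOT

A 6-joint arm with a two-finger parallel gripper is mounted at the origin on the work surface. World frame = base frame: x ahead of the robot, y to its left, z up, the work surface at z = 0. Lengths are in m, angles in degrees, forces in N, time in s.
With the tool pointing down it reaches from about 0.25 to 0.725 m from the base axis. Payload 9.7 kg.
Tool frame: the origin (TCP) lies between the finger pads; the fingertips stand 22 mm ahead of it and the grasp point (between the pads) lies 3 mm ahead of it; z points along the fingers, y is the line along which they close (so a half turn about z gives the same grasp; the last joint's range is limited). The gripper opens to 85 mm and grips with 20 to 120 N. Pads are 22 mm wide; open, the fingers measure 114 mm over their backs; the gripper's body (76 mm by 85 mm) begins 54 mm behind the grasp point. The pads swing forward as they close: fully open they stand 13 mm farther back than shut.
Start: joints at [-64.057, 4.979, 10.078, 95.1, 0, 90], TCP at [0.241, -0.495, 0.253] pointing down, gripper open.
Joint ranges: [-179.16, 179.16], [-48.56, 103.87], [-65.8, 70.77], [-126.05, 130.52], [-82.76, 87.17], [-180, 180]. Speed limits (degrees/s): [127.2, 127.2, 147.25, 180, 180, 180].

INTERFACE

Orientations are given as [roll, pitch, yaw] about the fixed x, y, z axes, in that order (R = Rz(yaw) Ry(pitch) Rx(roll)).
In Python, from workcell import bot, viewer, finder gives the robot as it stands.
- The arm moves only by the tool move_arm, never from a script. Its arguments are lists of equal length, an entry for each row: "offset": the shift along the tool's x, y, z in cm, a list of three; "twist": the turn, a rotation vector about the tool's x, y, z in rad, a list of three; "grip": the opening, from 0 (shut) to 1 (fully open). In form: {"offset": [[x, y, z], ...], "twist": [[ax, ay, az], ...], "grip": [grip, ...]}. A call has 1 to 5 rows; each row shifts and turns the commanded pose from where the row before left it, along the tool's axes as they then stand; what a row does not reach is not made up. A row lasts 1/10 s, in which the tool goes at most 50 mm and 8.59 degrees, less where a joint would pass 70% of its speed; a pose out of reach is approached as far as the arm can. A call is refused whole if a number of a shift passes 5 or a number of a turn 0.15, either way. A call with a gripper value outside its range is refused whole. The fingers move at their own pace and stop on an object; "force" is the grip in N (left out, the last holds). Time passes only in rows, so rows that do not move let the fingers close. It gives the time, the measured TCP pose, the force, the opening and the grip force at its end, in the units of the state.
- bot.get_obs(): the state, without advancing time (a new reading comes with each control period).
- viewer.camera(name): name is "side" or "top" or "wrist"; returns a dict with "color" (480x640x3 uint8, red, green, blue), "depth" (480x640 float32, m along the optical axis (not along the pixel's ray), 0 where there is no reading), "vfov" (degrees; the focal length in pixels is half the picture's height over the tangent of half this angle, whatever the lens; pixels are square), "cx", "cy" (the principal point, pixels), "position" and "attitude" of the camera in the world; the wrist camera has in their place "tool_from_camera" (4x4, takes a point from camera to tool coordinates, whose origin is the TCP and whose axes are the flange's). Camera axes: x right, y down, z forward; pixel columns grow to the right and rows downward; lengths in m; the calibration is good to about 2 mm. A picture is of the moment at which its call begins: read the wrist's pose just before it.
- bot.job_done(): hands the job in; it is judged then, once.
Trained networks look in a picture, given as the dict that the camera call returned (one of the last four; its "shot" number tells which), for a name from the list of things; names that differ only in an ending like _2 or _b are one class to them, and where a whole thing is asked for, a point or a joint stands for the part that bears it (a point fixed in the world has none). Each returns a list of dicts, best first, with "p" (0 to 1); they miss things now and then, are a little off and sometimes report something else, mostly with a low value. They report only what shows in the picture. A call takes as long as a camera call. They do not tell look-alikes from the thing itself.
- finder.boxes_of(picture, thing): "position" ([column, row] in pixels, amid what is visible of it).
- finder.pinpoint(picture, thing): "position" ([column, row] in pixels: a listed point, or the origin of a listed thing).
The state is a dict: "time": time; "q": joint angles; "qd": joint speeds; "joint_efforts": joint torques, N m; "ee_pos": TCP position; "tcp_rot": TCP orientation; "wrist_force": force on the tool from outside, world axes, zero at the start; "torque": the same for the moment, N m; "opening": finger opening in m; "grasp_force": force on a finger pad.
Only numpy, scipy, OpenCV 4.12 (cv2) and the standard library are available. Lean on these libraries where they do the work, as an engineer would, in place of code of your own. Each camera call takes 0.05 s, during which the arm holds its last target. There are 200 camera calls.

TASK

Pick up the S-hook by its red grip, work the tip of its long end through the hole in the orange tab from behind, and use the hook to draw the spring jaw of the board clamp open towards the brass post. Slip the other bend of the hook around the neck of the post and let go, so that the seated hook alone keeps the jaw open. Handle the spring gently, touch the clamp only with the hook, and leave the spool, the jar and the grey box where they are.

Things in the scene. Friction and masses are not known exactly. Their poses are not given: they have to be found in the camera images.
- hook_grip (a point): Loose 60 g steel S-hook lying flat. Point: centre of its red grip, a block 40 long, 14 wide, 26 mm high, whose length runs at +0.71 rad (anticlockwise from above) from x. x, y lie in the plane of the S; z up. Round wire 5 mm thick, centre line 3 mm above this point; from the grip it slants to (25,21.5) and (-25,-21.5) mm, then runs straight along x as limbs to both bends (y = 21.5 and -21.5).
- hook_seat (a point): Point in the S-hook's post bend where the post's centre lies when seated: (-50,-12.5,3) mm from hook_grip, same axes. The bend is 12 mm wide inside and open to +x; crossbar centre 6 mm to -x of this point, limb 9 mm to its -y side, tip 8 mm to its +y side; the tip's wire ends 8.5 mm to +x of this point.
- clamp: Spring clamp for circuit boards, fixed to the bench. Origin under the centre of its 242 x 100 x 14 mm aluminium base, z up, x from the brass post towards the blue fixed jaw (x 101 to 117 mm, 50 mm high). Blue rod support: x -7 to 5 mm, 32 mm high. All else but post and tab is at most 36 mm high. Post and jaw stand on the middle line (y = 0).
- post (a point): Middle of the neck of the upright brass post, at (-81, 0, 62) mm in the clamp's frame, same axes. Neck 7 mm thick, free from z = 54 to 72 mm; below it a 16 mm thick shoulder, above it a 12 mm head up to 76 mm.
- jaw (a joint): Opening of the grey spring jaw in m: 0 closed, grows as it slides to the clamp's -x (towards the post), 0.042 (end stop) at most. The spring closes it: 1.5 N at 0 plus 0.15 N per mm. With the hook seated at both ends it reads about 0.020; with the tip only leaning on the tab, not through the hole, over 0.030.
- tab_mid (a point): Moves with the jaw, axes as clamp's: on the orange tab's back face plane (face away from post), middle line, 62 mm over the bench. Tab: upright plate 34 wide (y), 3 thick (to -x of here), 38 to 78 mm high; hole 8 wide x 12 high, mid-width, centre 62 mm up. A stiff cross slide (5 N, 15 mm of travel each way along y) holds it; starts up to 13 mm to either side, not measured: see it or feel for it.
- spool: Blue spool standing on the bench, 52 mm across, 40 mm high, origin under its centre. Bystander.
- jar: Amber jar, 44 mm across, 60 mm high, origin under its centre. Bystander.
- probe_box: Grey plastic instrument box, 85 x 55 x 30 mm, origin under its centre. Bystander.
- hook_tip (a point): End of the S-hook's long-end tip, at (49.5,-12.5,3) mm from hook_grip, same axes. From here the wire runs straight 12 mm to +x, bends, crosses to +y (crossbar centre 16.5 mm to +x of this point) and bends back along the limb 34 mm to +y of the tip's centre line. The tip thus points to -x.
Things that resemble listed ones, but are neither listed nor needed, are in the scene too. Of the things like the part that bears hook_grip, leave any that is turquoise; of the rest the smaller one is meant.

How it is judged (in metres and radians):
On the way, in this order (a step that is already met when the one before it is completed fails the run):
1. the S-hook is lifted off the bench (height (world z) of hook_grip above 0.045 m), for 0.2 s.
2. the jaw is drawn at least 15 mm open by the hook (value of joint jaw above 0.015 m and contact force between hook and clamp above 0.5 N), for 0.2 s.
At the end, for the whole second after the job is handed in: The released S-hook is at rest with its post bend around the neck of the post (hook_seat within 6 mm of the post's axis and 10 mm in height) and keeps the jaw 15 to 27 mm open, which it can only do with the tip through the tab's hole (value of joint jaw between 0.015 and 0.027 m and horizontal distance between hook_seat and post below 0.006 m and z of hook_seat in the frame of post between -0.01 and 0.01 m and linear speed of hook below 0.02 m/s and velocity of joint jaw below 0.01 m/s); the robot touches nothing.
It fails at once if the hook presses on the clamp with more than 22 N (contact force between hook and clamp above 22 N).
It fails at once if the robot itself touches the clamp, its jaw or tab with more than 2 N (contact force between any of the fingers, the arm and clamp above 2 N).
It fails at once if a bystander is moved more than 15 mm (distance of any of spool, jar, probe_box from where it was at the start of the episode above 0.015 m).
It also fails if it takes over 58 s, if anything falls off the work surface, if the arm or the gripper's body presses on something with over 40 N, if the wrist force passes 120 N, or if a joint passes its speed limit or range.

## Working session

There is one attempt and no reset: what is moved stays moved. The work goes in short steps, Python scripts to look and compute and a tool call to move; the robot and the scene stay as the last step left them, time stands still between calls to the robot, and variables do not carry over. Pictures are saved under pics/ and viewed, at most 14 in all, crops included, and the job is handed in when it is done.

Besides the shell and the picture viewer there is one more tool, called by a JSON object that holds its "op" and its "data". move_arm: Moves the arm, as the interface text tells. Its arguments: {"type":"object","properties":{"offset":{"type":"array","items":{"type":"array","items":{"type":"number"}}},"twist":{"type":"array","items":{"type":"array","items":{"type":"number"}}},"grip":{"type":"array","items":{"type":"number"}},"force":{"type":"number"}},"required":["offset","twist","grip"]}

```bash
mkdir -p pics; ls
cat > h.py <<'E'
import numpy as np, cv2
from scipy.spatial.transform import Rotation as R
from workcell import bot, viewer, finder
def K(p):
    f=240/np.tan(np.radians(p["vfov"])/2); return f
def campose(p,obs=None):
    if "position" in p:
        return p["attitude"],np.array(p["position"])
    T=np.array(p["tool_from_camera"]); Rt=R.from_euler('xyz',obs["tcp_rot"],degrees=True).as_matrix()
    return Rt@T[:3,:3], Rt@T[:3,3]+np.array(obs["ee_pos"])
def ray(p,uv,Rc):
    f=K(p); d=np.array([(uv[0]-p["cx"])/f,(uv[1]-p["cy"])/f,1.]); return Rc@d
def onz(p,uv,Rc,c,z):
    d=ray(p,uv,Rc); return c+d*(z-c[2])/d[2]
E
python3 - <<'E'
from h import *
o=bot.get_obs(); print(o)
for n in ["top","side","wrist"]:
    p=viewer.camera(n); cv2.imwrite(f"pics/{n}0.png",p["color"][...,::-1])
    print(n,{k:(np.round(v,4).tolist() if not isinstance(v,(str,dict)) else v) for k,v in p.items() if k not in("color","depth")})
    for t in ["hook_grip","hook_seat","hook_tip","clamp","post","tab_mid","spool","jar","probe_box"]:
        print(t,[(np.round(r["position"],1).tolist(),round(r["p"],2)) for r in finder.pinpoint(p,t)])
E
```

```text
pics
{'time': 0.0, 'q': array([-6.40548509e+01,  5.01124948e+00,  1.00346978e+01,  9.50984124e+01,
        1.27205692e-05,  8.99985866e+01]), 'qd': array([-0.01132009, -0.03358696,  0.03668861, -0.01581918,  0.07286681,
        0.00615678]), 'joint_efforts': array([ 1.17398933e-03, -5.20390713e+01,  4.64798963e+01,  1.64218352e-02,
        3.15704676e-05, -4.20853240e-06]), 'ee_pos': array([ 0.24054754, -0.4943961 ,  0.25258379]), 'tcp_rot': array([-1.79925036e+02, -1.45698727e-05,  2.59465626e+01]), 'wrist_force': array([-0.74699548, -0.62719653,  0.47124689]), 'torque': array([-0.00203097, -0.00434327, -0.00922278]), 'grasp_force': 0.0, 'opening': 0.0854679471096352}
top {'vfov': 56.4019, 'cx': 320.1614, 'cy': 231.3865, 'position': [0.4261, 0.0098, 0.9808], 'attitude': [-171.5595, -0.9309, -88.4998], 'shot': 1}
hook_grip [([223.3, 249.1], 0.86), ([292.7, 230.3], 0.64), ([247.3, 315.2], 0.58)]
hook_seat [([267.9, 212.8], 0.96), ([226.0, 272.6], 0.85), ([221.2, 311.0], 0.76)]
hook_tip [([305.5, 263.2], 0.81), ([226.5, 224.4], 0.69), ([255.8, 333.5], 0.68)]
clamp [([394.2, 236.4], 0.6
[... 329 characters left out ...]
335.8], 0.95), ([372.5, 337.3], 0.74)]
hook_seat [([278.9, 282.4], 0.88), ([315.2, 337.0], 0.81), ([358.4, 352.2], 0.76)]
hook_tip [([341.2, 278.0], 0.9), ([264.9, 325.0], 0.8), ([401.8, 330.3], 0.7)]
clamp [([350.4, 226.6], 0.92)]
post [([386.7, 211.4], 0.67)]
tab_mid [([332.3, 198.6], 0.59)]
spool [([219.3, 290.5], 0.87)]
jar [([178.2, 357.5], 0.89)]
probe_box [([417.2, 208.4], 0.85)]
wrist {'vfov': 69.9225, 'cx': 312.7057, 'cy': 242.1532, 'tool_from_camera': [[0.0004, -0.9628, -0.2701, 0.0695], [1.0, 0.0008, -0.0013, -0.0001], [0.0014, -0.2701, 0.9628, -0.1193], [0.0, 0.0, 0.0, 1.0]], 'shot': 3}
hook_grip []
hook_seat []
hook_tip []
clamp []
post []
tab_mid []
spool []
jar []
probe_box []
```

Run:
```python
import cv2
a=cv2.imread("pics/top0.png")
cv2.imwrite("pics/top0c.png",cv2.resize(a[130:370,140:500],(800,533),interpolation=cv2.INTER_CUBIC))
b=cv2.imread("pics/side0.png")
cv2.imwrite("pics/side0c.png",cv2.resize(b[150:400,150:480],(790,598),interpolation=cv2.INTER_CUBIC))
```

```text
(no output)
```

View pics/top0c.png

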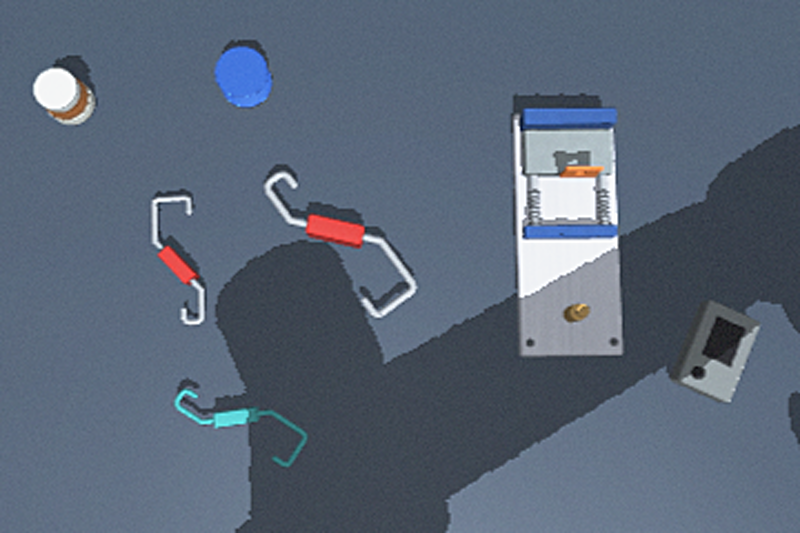

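View pics/side0c.png

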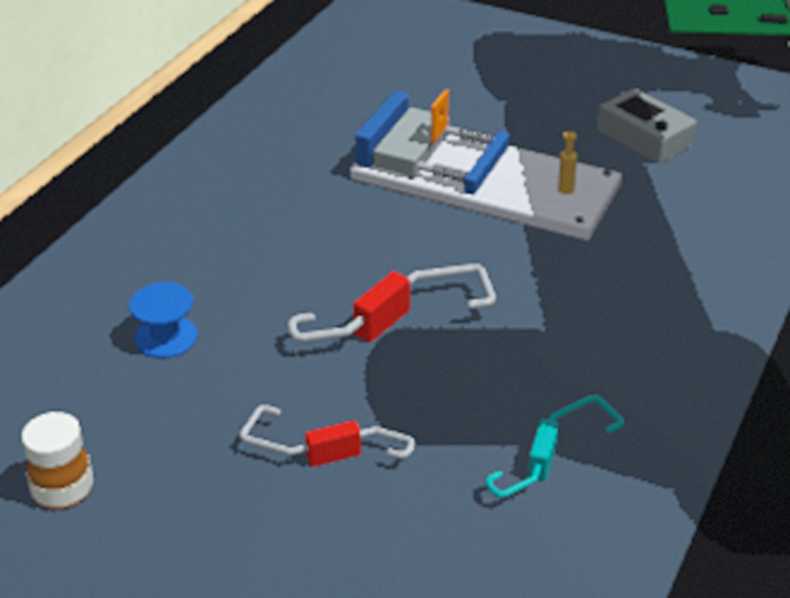

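The candidates at top-image pixels are the big red hook (292,230), the small red hook (223,249) and the turquoise hook (247,315). The small red one at (223,249) is the one meant: it isn't turquoise and it is the smaller of the other two. I'll work out positions and check its dimensions against the description (122 mm span).

```bash
sed -i 's/return p\["attitude"\],/return R.from_euler("xyz",p["attitude"],degrees=True).as_matrix(),/' h.py
python3 - <<'E'
from h import *
t=viewer.camera("top"); s=viewer.camera("side")
def show(n,uvt,uvs,z):
    P=[]
    for p,uv in((t,uvt),(s,uvs)):
        if uv is None: continue
        Rc,c=campose(p); P.append(np.round(onz(p,uv,Rc,c,z)*1000,1))
    print(n,*P)
show("grip",(223.3,249.1),(290.4,335.8),.013)
show("seat",(226,272.6),(315.2,337),.016)
show("tip",(226.5,224.4),(264.9,325),.016)
show("BIGgrip",(292.7,230.3),None,.013)
show("BIGseat",(267.9,212.8),(278.9,282.4),.016)
show("BIGtip",(305.5,263.2),(341.2,278),.016)
show("clamp",(394.2,236.4),(350.4,226.6),0)
show("post",(398.6,268.0),(386.7,211.4),.062)
show("tab",(398.2,206.1),(332.3,198.6),.062)
show("spool",(246.6,164.5),(219.3,290.5),0)
show("jar",(172.6,176.4),(178.2,357.5),0)
show("box",(456,287.4),(417.2,208.4),0)
# orange blob and post blob
Rc,c=campose(t); f=K(t)
hsv=cv2.cvtColor(t["color"],cv2.COLOR_RGB2HSV)
def pts(m,p):
    Rc,c=campose(p);v,u=np.nonzero(m&(p["depth"]>0)); d=p["depth"][v,u]; f=K(p)
    return (Rc@np.stack([(u-p["cx"])/f*d,(v-p["cy"])/f*d,d])).T+c
for p,n in((t,"top"),(s,"side")):
    hsv=cv2.cvtColor(p["color"],cv2.COLOR_RGB2HSV)
    m=(hsv[...,0]>8)&(hsv[...,0]<22)&(hsv[...,1]>150)&(hsv[...,2]>60)
    a=pts(m,p); a=a[(a[:,2]>.03)&(a[:,0]>.3)&(a[:,1]<.05)]
    for nm,b in(("tab",a[a[:,0]>.43]),("post",a[a[:,0]<.43])): print(n,nm,len(b),np.round(np.median(b,0)*1000,1) if len(b) else"", np.round(np.percentile(b,[3,97],axis=0)*1000,1).tolist() if len(b) else "")
    m=(hsv[...,0]>100)&(hsv[...,0]<120)&(hsv[...,1]>150)
    a=pts(m,p); a=a[(a[:,2]>.015)&(a[:,1]<.0)]
    print("blue",len(a))
    for lo,hi in((.4,.46),(.46,.54)):
        b=a[(a[:,0]>lo)&(a[:,0]<hi)]
        if len(b)>10:
            q=np.polyfit(b[:,1],b[:,0],1); print(lo,len(b),np.round(np.percentile(b,[3,97],axis=0)*1000,1).tolist(),"slope",q[0])
a=cv2.imread("pics/top0.png")
cv2.imwrite("pics/hookc.png",cv2.resize(a[205:290,190:335],(783,459),interpolation=cv2.INTER_CUBIC))
E
```

```text
grip [525.3 206.5  13. ] [521.6 211.8  13. ]
seat [474.6 197.2  16. ] [479.2 197.5  16. ]
tip [579.2 202.1  16. ] [574.6 211.2  16. ]
BIGgrip [570.8  57.9  13. ]
BIGseat [607.5 113.3  16. ] [610.7  96.8  16. ]
BIGtip [499.5  27.6  16. ] [505.6  30.1  16. ]
clamp [ 565.5 -166.8    0. ] [ 570.9 -162.7    0. ]
post [ 491.3 -164.8   62. ] [ 488.7 -169.4   62. ]
tab [ 621.2 -163.9   62. ] [ 618.3 -164.1   62. ]
spool [720.  167.8   0. ] [714.8 154.7   0. ]
jar [687.3 332.    0. ] [678.4 332.9   0. ]
box [ 456.8 -302.4    0. ] [ 457.8 -303.4    0. ]
top tab 66 [ 618.7 -167.9   69.4] [[611.0, -183.8, 53.0], [620.7, -154.1, 79.9]]
top post 0  
blue 550
side tab 174 [ 617.1 -167.6   54.5] [[482.3, -184.7, 34.3], [621.1, -156.3, 77.8]]
side post 0  
blue 460
```

View pics/hookc.png

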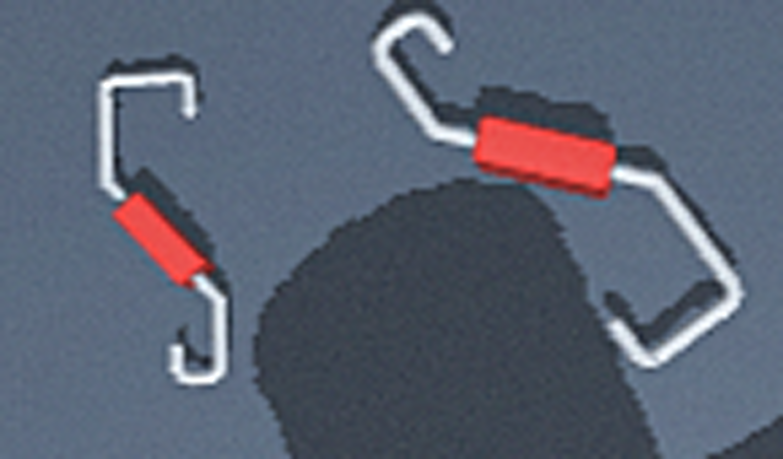

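The close-up shows the small red hook at crop (165,240), with the long end up and left and the post bend at the bottom. Its span fits the listed 122 mm, and the big one at (545,155) doesn't. I'll go via the clamp for a close look.

{"op": "move_arm", "data": {"offset": [[4,-1.6,0],[4,-1.6,0],[4,-1.6,0],[4,-1.6,0],[4,-1.6,0]], "twist": [[0,0,0],[0,0,0],[0,0,0],[0,0,0],[0,0,0]], "grip": [0.8,0.8,0.8,0.8,0.8]}}

```text
time: 2.1
ee_pos: [0.3863, -0.3338, 0.2534]
tcp_rot: [180.0, -0.0, 25.9]
wrist_force: [0.8, -0.5, -0.1]
opening: 0.0684
grasp_force: 0.0
```

{"op": "move_arm", "data": {"offset": [[4,-1.6,0],[4,-1.6,0],[4,-1.6,0],[4,-1.6,0],[4,-1.6,0]], "twist": [[0,0,0],[0,0,0],[0,0,0],[0,0,0],[0,0,0]], "grip": [0.8,0.8,0.8,0.8,0.8]}}

```text
time: 2.6
ee_pos: [0.5313, -0.1742, 0.2535]
tcp_rot: [180.0, -0.0, 25.9]
wrist_force: [0.7, -0.8, 0.1]
opening: 0.0681
grasp_force: 0.0
```

{"op": "move_arm", "data": {"offset": [[0,0,0],[0,0,0]], "twist": [[0,0,-0.148],[0,0,-0.148]], "grip": [0.8,0.8]}}

```text
time: 2.8
ee_pos: [0.5311, -0.1744, 0.2529]
tcp_rot: [-180.0, 0.0, 43.4]
wrist_force: [-0.4, -0.5, -0.5]
opening: 0.0682
grasp_force: 0.0
```

Run:
```python
from h import *
o=bot.get_obs(); p=viewer.camera("wrist"); print(o["ee_pos"],o["tcp_rot"],o["time"])
np.savez("w1.npz",color=p["color"],depth=p["depth"])
Rc,c=campose(p,o)
for t,z in [("clamp",0),("post",.062),("tab_mid",.062)]:
    for r in finder.pinpoint(p,t): print(t,np.round(r["position"],1),round(r["p"],2),np.round(onz(p,r["position"],Rc,c,z)*1000,1))
cv2.imwrite("pics/w1.png",p["color"][...,::-1])
```

```text
[ 0.53111483 -0.1743747   0.25291354] [-1.79971877e+02  1.63364342e-02  4.33734419e+01] 2.8
clamp [335.4 184.7] 0.88 [ 568.9 -171.6    0. ]
post [279.3 253.1] 0.7 [ 488.6 -170.6   62. ]
tab_mid [376.2 143.2] 0.84 [ 620.9 -164.9   62. ]
```

View pics/w1.png

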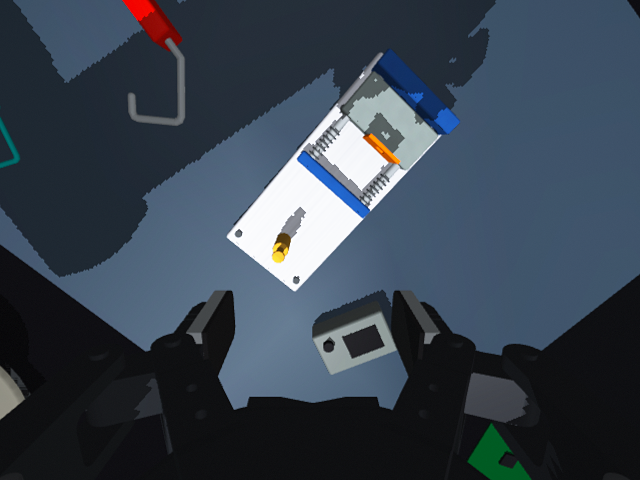

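The wrist view shows the clamp from (228,237)/(295,290) up to the blue jaw at (420,90), the post head at (278,256) and the tab top at (381,148). I'll refine the clamp yaw and the tab's lateral position from masks.

Run:
```python
from h import *
w=np.load("w1.npz"); o=bot.get_obs(); p=viewer.camera("wrist"); Rc,c=campose(p,o); f=K(p)
hsv=cv2.cvtColor(p["color"],cv2.COLOR_RGB2HSV).astype(int)
def cloud(m):
    v,u=np.nonzero(m&(p["depth"]>0)); d=p["depth"][v,u]
    return (Rc@np.stack([(u-p["cx"])/f*d,(v-p["cy"])/f*d,d])).T+c,u,v
H,S,V=hsv[...,0],hsv[...,1],hsv[...,2]
roi=np.zeros(H.shape,bool); roi[40:300,220:465]=1
# tab
a,u,v=cloud(roi&(H>5)&(H<22)&(S>150)&(V>90)); k=u>340
t=a[k]; print("tab n",k.sum(),np.round(np.percentile(t,[2,50,98],axis=0)*1000,1).tolist())
top=t[t[:,2]>.072]; print("tab top",len(top),np.round(top.mean(0)*1000,1),np.round(np.percentile(top,[1,99],axis=0)*1000,1).tolist())
uv=np.stack([u[k],v[k]],1).astype(np.float32); print("tab rect",cv2.boxPoints(cv2.minAreaRect(uv)).round(1).tolist())
h=a[~k]; hh=h[h[:,2]>.07]; print("post head",len(hh),np.round(hh.mean(0)*1000,1), np.round(np.percentile(h,[2,98],axis=0)*1000,1).tolist())
# base: points z 10-18mm
a,u,v=cloud(roi); b=a[(a[:,2]>.009)&(a[:,2]<.019)]
r=cv2.minAreaRect((b[:,:2]*1000).astype(np.float32)); print("base rect",r)
bl=cloud(roi&(H>100)&(H<120)&(S>150))[0]; 
for lo,hi in((.54,.61),(.65,.72)):
    q=bl[(bl[:,0]>lo)&(bl[:,0]<hi)&(bl[:,2]>.026)]
    if len(q)>20: print("blue",len(q),cv2.minAreaRect((q[:,:2]*1000).astype(np.float32)), np.median(q[:,2]))
```

```text
tab n 357 [[618.4, -187.6, 34.4], [619.4, -170.6, 72.4], [628.2, -154.2, 77.8]]
tab top 182 [ 620.2 -170.6   76.3] [[618.4, -187.6, 72.2], [622.1, -154.4, 78.2]]
tab rect [[361.1000061035156, 134.89999389648438], [367.20001220703125, 128.39999389648438], [398.3999938964844, 157.5], [392.29998779296875, 164.10000610351562]]
post head 17 [ 492.5 -167.8   73.6] [[487.6, -175.5, 24.7], [496.1, -163.0, 75.2]]
base rect ((568.989501953125, -167.15711975097656), (241.99636840820312, 100.14911651611328), 2.10357403755188)
blue 1002 ((568.723876953125, -167.06671142578125), (10.913665771484375, 88.70177459716797), 2.127898693084717) 0.030671938648594993
blue 2565 ((677.7335815429688, -163.1327667236328), (16.399456024169922, 89.97718811035156), 2.3048622608184814) 0.048225383617364725
```

{"op": "move_arm", "data": {"offset": [[3.2,-3.5,0],[3.2,-3.5,0],[3.2,-3.5,0],[3.2,-3.5,0],[3.2,-3.5,0]], "twist": [[0,0,0],[0,0,0],[0,0,0],[0,0,0],[0,0,0]], "grip": [0.7,0.7,0.7,0.7,0.7]}}

```text
time: 3.55
ee_pos: [0.528, 0.0627, 0.2536]
tcp_rot: [180.0, -0.0, 42.6]
wrist_force: [-0.2, 0.5, 0.5]
opening: 0.0599
grasp_force: 0.0
```

{"op": "move_arm", "data": {"offset": [[3.2,-3.5,0],[3.2,-3.5,0],[3.2,-3.5,0],[0,0,3.5],[0,0,3.5]], "twist": [[0,0,0],[0,0,0],[0,0,0],[0,0,0],[0,0,0]], "grip": [0.7,0.7,0.7,0.7,0.7]}}

```text
time: 4.05
ee_pos: [0.5275, 0.2052, 0.1831]
tcp_rot: [180.0, -0.1, 42.8]
wrist_force: [0.4, 0.5, 0.1]
opening: 0.0598
grasp_force: 0.0
```

```bash
cat > hk.py <<'E'
from h import *
def look(name,zg,lo=None):
    o=bot.get_obs(); p=viewer.camera("wrist"); Rc,c=campose(p,o); f=K(p)
    cv2.imwrite(f"pics/{name}.png",p["color"][...,::-1])
    for t,z in [("hook_grip",zg),("hook_seat",zg+.003),("hook_tip",zg+.003)]:
        for r in finder.pinpoint(p,t): print(t,np.round(r["position"],1),round(r["p"],2),np.round(onz(p,r["position"],Rc,c,z)*1000,1))
    return o,p,Rc,c,f
def cloud(p,Rc,c,f,m):
    v,u=np.nonzero(m&(p["depth"]>0)); d=p["depth"][v,u]
    return (Rc@np.stack([(u-p["cx"])/f*d,(v-p["cy"])/f*d,d])).T+c
E
python3 - <<'E'
from hk import *
o,p,Rc,c,f=look("w2",.013); print(o["ee_pos"],o["tcp_rot"],o["time"])
hsv=cv2.cvtColor(p["color"],cv2.COLOR_RGB2HSV).astype(int)
a=cloud(p,Rc,c,f,((hsv[...,0]<8)|(hsv[...,0]>172))&(hsv[...,1]>150)&(hsv[...,2]>50))
a=a[(np.hypot(a[:,0]-.523,a[:,1]-.208)<.04)&(a[:,2]>.022)]
print(len(a),np.median(a[:,2]),cv2.minAreaRect((a[:,:2]*1000).astype(np.float32)))
E
```

```text
hook_grip [455.5 307.8] 0.89 [562.9  58.   13. ]
hook_grip [254.6 374.6] 0.88 [381.7 147.7  13. ]
hook_grip [306.8 223.5] 0.68 [528.1 212.7  13. ]
hook_seat [453.7 237.6] 0.85 [605.7 111.8  16. ]
hook_seat [280.5 278.7] 0.67 [475.5 196.2  16. ]
hook_tip [353.1 192.5] 0.65 [574.3 202.7  16. ]
[0.52753609 0.20519653 0.18313224] [ 1.79951104e+02 -1.25229497e-01  4.28337773e+01] 4.05
748 0.0246116292713148 ((525.9085693359375, 212.95712280273438), (39.701087951660156, 13.687199592590332), 45.82618713378906)
```

View pics/w2.png

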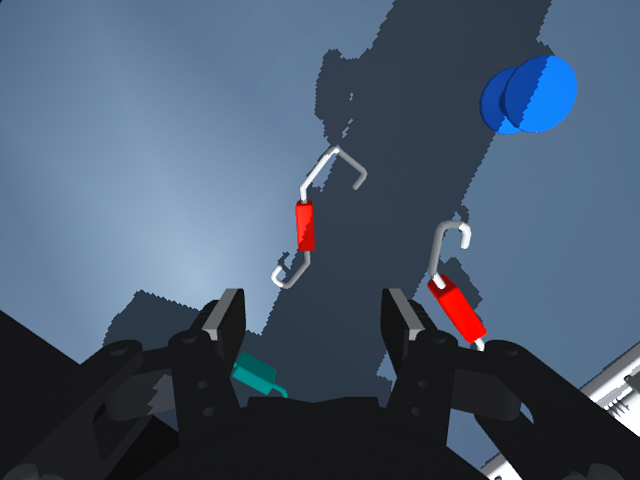

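Small hook: red grip at (305,226) px, post bend at the bottom (285,280), tip at (357,188). Measured grip block 39.7 x 13.7 mm, which matches. Descending to grasp.

{"op": "move_arm", "data": {"offset": [[0,0,0],[0.45,-0.66,3.9],[0,0,3.9],[0,0,3.9],[0,0,3.2]], "twist": [[0,0,-0.052],[0,0,0],[0,0,0],[0,0,0],[0,0,0]], "grip": [0.5,0.5,0.5,0.5,0.5]}}

```text
time: 4.75
ee_pos: [0.5268, 0.2113, 0.0352]
tcp_rot: [179.9, -0.1, 45.8]
wrist_force: [-0.3, -0.5, -0.1]
opening: 0.043
grasp_force: 0.0
```

{"op": "move_arm", "data": {"offset": [[0,0,0.45],[0,0,0.45],[0,0,0]], "twist": [[0,0,0],[0,0,0],[0,0,0]], "grip": [0.5,0.5,0.5]}}

```text
time: 5.05
ee_pos: [0.527, 0.2118, 0.0276]
tcp_rot: [179.9, -0.2, 45.8]
wrist_force: [-0.5, -0.4, 0.7]
opening: 0.0429
grasp_force: 0.0
```

Run:
```python
from hk import *
o,p,Rc,c,f=look("w3",.013); print(o["ee_pos"],o["tcp_rot"],o["time"])
hsv=cv2.cvtColor(p["color"],cv2.COLOR_RGB2HSV).astype(int)
a=cloud(p,Rc,c,f,((hsv[...,0]<8)|(hsv[...,0]>172))&(hsv[...,1]>150)&(hsv[...,2]>50))
a=a[(np.hypot(a[:,0]-.523,a[:,1]-.208)<.04)&(a[:,2]>.022)]
print(len(a),np.median(a[:,2]),cv2.minAreaRect((a[:,:2]*1000).astype(np.float32)))
```

```text
hook_grip [306.1 312.1] 0.76 [525.6 214.2  13. ]
hook_seat [607.8 349.3] 0.67 [608.2 111.5  16. ]
hook_seat [261.5 406.1] 0.62 [479.  195.8  16. ]
hook_tip [412.3 249.7] 0.56 [576.2 205.3  16. ]
[0.52699439 0.21176268 0.02764309] [ 1.79932263e+02 -1.57646677e-01  4.58352354e+01] 5.05
3094 0.024554572531865763 ((525.9376220703125, 212.73672485351562), (40.45838928222656, 13.850592613220215), 46.377685546875)
```

{"op": "move_arm", "data": {"offset": [[-0.0,-0.1,0.25],[0,0,0],[0,0,0],[0,0,0],[0,0,0]], "twist": [[0,0,0],[0,0,0],[0,0,0],[0,0,0],[0,0,0]], "grip": [0.35,0.1,0,0,0], "force": 60}}

```text
time: 5.75
ee_pos: [0.525, 0.2123, 0.023]
tcp_rot: [180.0, -0.0, 45.9]
wrist_force: [-1.3, 1.2, 2.1]
opening: 0.0127
grasp_force: 59.3
```

{"op": "move_arm", "data": {"offset": [[0,0,0],[0,0,0],[0,0,0]], "twist": [[0,0,0],[0,0,0],[0,0,0]], "grip": [0,0,0]}}

```text
time: 6.05
ee_pos: [0.525, 0.2123, 0.023]
tcp_rot: [-180.0, -0.0, 45.9]
wrist_force: [-1.1, 1.7, 4.3]
opening: 0.0134
grasp_force: 59.3
```

{"op": "move_arm", "data": {"offset": [[0,0,-2],[0,0,-4],[0,0,-4],[0,0,-4],[0,0,-2]], "twist": [[0,0,0],[0,0,0],[0,0,0],[0,0,0],[0,0,0.054]], "grip": [0,0,0,0,0]}}

```text
time: 6.55
ee_pos: [0.5256, 0.2123, 0.1862]
tcp_rot: [179.9, -0.2, 42.8]
wrist_force: [0.4, -0.3, -1.0]
opening: 0.0129
grasp_force: 58.8
```

{"op": "move_arm", "data": {"offset": [[-2.6,3.9,0],[-2.6,3.9,0],[-2.6,3.9,0],[-2.6,3.9,0],[-2.6,3.9,0]], "twist": [[0,0,0],[0,0,0],[0,0,0],[0,0,0],[0,0,0]], "grip": [0,0,0,0,0]}}

```text
time: 7.05
ee_pos: [0.5618, -0.0212, 0.1823]
tcp_rot: [-180.0, 0.0, 42.8]
wrist_force: [0.9, -0.0, -0.4]
opening: 0.0128
grasp_force: 58.8
```

{"op": "move_arm", "data": {"offset": [[-2.6,3.9,0],[-2.6,3.9,0],[-2.6,3.9,0],[0,0,2],[0,0,0]], "twist": [[0,0,0],[0,0,0],[0,0,0],[0,0,0],[0,0,0]], "grip": [0,0,0,0,0]}}

```text
time: 7.55
ee_pos: [0.583, -0.1592, 0.1595]
tcp_rot: [-179.8, 0.2, 42.6]
wrist_force: [0.1, 0.0, -1.4]
opening: 0.0131
grasp_force: 59.0
```

```bash
cat > m.py <<'E'
from hk import *
import sys
# measure held hook (via nets, wire height z) and tab; report in clamp frame
C0=np.array([.569,-.167]); a=np.radians(2.1); Rk=np.array([[np.cos(a),-np.sin(a)],[np.sin(a),np.cos(a)]])
def cl(P): return np.round(np.r_[Rk.T@(P[:2]-C0),P[2]]*1000,1)
def run(name,off=np.array([.001,0])):
    o=bot.get_obs(); p=viewer.camera("wrist"); Rc,c=campose(p,o); f=K(p)
    cv2.imwrite(f"pics/{name}.png",p["color"][...,::-1])
    y=np.radians(o["tcp_rot"][2]); e=o["ee_pos"]; zg=e[2]-.010
    print("t",o["time"],"ee",np.round(e,4),"yaw",round(o["tcp_rot"][2],2))
    g=e[:2]+.001*np.array([np.cos(y),np.sin(y)]); h=y-.71
    Rh=np.array([[np.cos(h),-np.sin(h)],[np.sin(h),np.cos(h)]])
    print("model grip",cl(np.r_[g,zg]),"tip",cl(np.r_[g+Rh@[.0495,-.0125],zg+.003]),"seat",cl(np.r_[g+Rh@[-.05,-.0125],zg+.003]),"hook yaw in clamp",round(np.degrees(h)-2.1,2))
    for t,z in [("hook_grip",zg),("hook_seat",zg+.003),("hook_tip",zg+.003),("post",.062),("tab_mid",.062)]:
        for r in finder.pinpoint(p,t): print(t,np.round(r["position"],1),round(r["p"],2),cl(onz(p,r["position"],Rc,c,z)))
    hsv=cv2.cvtColor(p["color"],cv2.COLOR_RGB2HSV).astype(int); H,S,V=hsv[...,0],hsv[...,1],hsv[...,2]
    P=cloud(p,Rc,c,f,(H>5)&(H<22)&(S>150)&(V>90)); P=np.array([cl(q) for q in P])
    T=P[(P[:,0]>5)&(P[:,2]>73)&(P[:,2]<81)]; print("tab top",len(T),np.percentile(T,[2,50,98],axis=0).tolist() if len(T) else "")
    W=cloud(p,Rc,c,f,(S<70)); W=np.array([cl(q) for q in W[(abs(W[:,2]-zg-.005)<.006)]])
    if len(W):
        W=W[(W[:,0]>-60)&(W[:,0]<110)&(abs(W[:,1])<60)]
        np.save("W.npy",W); 
        K1=W[(W[:,1]<15)&(W[:,0]>40)]; print("tip wire",len(K1),np.percentile(K1,[1,50,99],axis=0).tolist() if len(K1) else "")
    return o,p,Rc,c,f
if __name__=="__main__": run(sys.argv[1])
E
python3 m.py w4
```

```text
t 7.55 ee [ 0.583  -0.1592  0.1595] yaw 42.65
model grip [ 15.    7.9 149.5] tip [ 64.5  -4.7 152.5] seat [-35.   -4.5 152.5] hook yaw in clamp -0.13
hook_grip [311.8 315.1] 0.58 [ 15.3   8.7 149.5]
hook_grip [61.6 45.4] 0.58 [ 36.7 138.1 149.5]
hook_tip [ 41.  147.4] 0.72 [  3.8 125.5 152.5]
hook_tip [421.9 250.2] 0.68 [ 65.   -4.4 152.5]
tab_mid [360.2 217. ] 0.66 [53.   0.9 62. ]
tab top 194 [[50.3, -21.714, 73.744], [51.7, -1.9, 76.6], [53.0, 10.8, 77.914]]
tip wire 1181 [[65.2, -6.5, 150.0], [79.0, -1.2, 152.8], [83.2, 14.7, 154.42000000000002]]
```

View pics/w4.png

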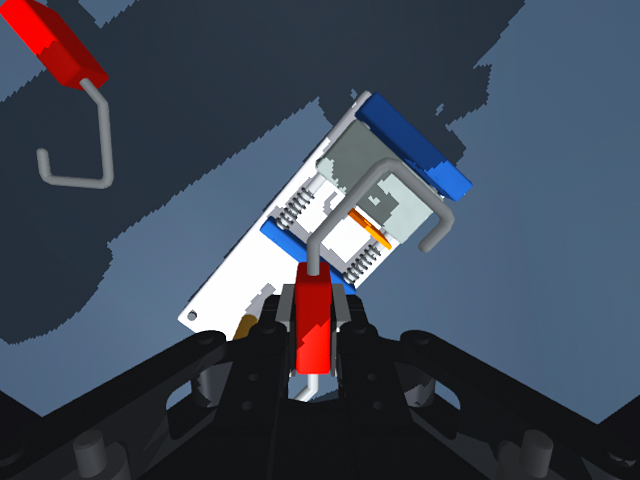

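The wrist view shows the hook held correctly: tip at (428,248), tab at (370,228), matching the model. Next, descend behind the tab.

{"op": "move_arm", "data": {"offset": [[-0.06,0.07,2.5],[0,0,2.5],[0,0,2],[0,0,1.5],[0,0,0.5]], "twist": [[0,0,0],[0,0,0],[0,0,0],[0,0,0],[0,0,0]], "grip": [0,0,0,0,0]}}

```text
time: 8.35
ee_pos: [0.5838, -0.1584, 0.0716]
tcp_rot: [-179.9, 0.0, 42.8]
wrist_force: [-0.6, -0.6, -0.7]
opening: 0.0129
grasp_force: 59.0
```

{"op": "move_arm", "data": {"offset": [[0,0,0],[0,0,0]], "twist": [[0,0,0],[0,0,0]], "grip": [0,0]}}

```text
time: 8.55
ee_pos: [0.5848, -0.159, 0.0739]
tcp_rot: [179.9, -0.0, 42.8]
wrist_force: [0.2, -0.4, -0.3]
opening: 0.0132
grasp_force: 59.0
```

```bash
python3 m.py w5
python3 - <<'E'
from m import *
s=viewer.camera("side"); Rc,c=campose(s)
for t in["hook_tip","tab_mid"]:
    for r in finder.pinpoint(s,t): print(t,r["position"],r["p"],cl(onz(s,r["position"],Rc,c,.062)))
a=s["color"][150:270,290:450,::-1]; b=cv2.imread("pics/w5.png")[120:330,260:540]
cv2.imwrite("pics/c5.png",np.hstack([cv2.resize(a,(400,300),interpolation=cv2.INTER_CUBIC),cv2.resize(b,(400,300),interpolation=cv2.INTER_CUBIC)]))
E
```

```text
t 8.55 ee [ 0.5848 -0.159   0.0739] yaw 42.8
model grip [16.8  8.1 63.9] tip [66.3 -4.4 66.9] seat [-33.2  -4.4  66.9] hook yaw in clamp 0.02
hook_grip [311.6 313.7] 0.81 [17.6  9.3 63.9]
hook_tip [420.3 249.9] 0.76 [66.6 -3.7 66.9]
tab_mid [384.9 264. ] 0.94 [53.   0.7 62. ]
tab top 764 [[50.4, -22.574, 73.5], [51.9, -5.45, 76.5], [53.2, 10.674, 77.8]]
tip wire 1174 [[66.773, -6.1, 65.1], [80.8, -0.95, 67.6], [85.0, 14.6, 69.4]]
hook_tip [323.1, 198.5] 0.77 [68.6  9.2 62. ]
hook_tip [403.3, 330.1] 0.67 [-224.4  332.7   62. ]
hook_tip [343.4, 279.1] 0.63 [-81.4 251.2  62. ]
hook_tip [419.8, 209.0] 0.15 [-143.9  -38.4   62. ]
tab_mid [336.3, 199.1] 0.73 [40.3 -0.7 62. ]
```

View pics/c5.png

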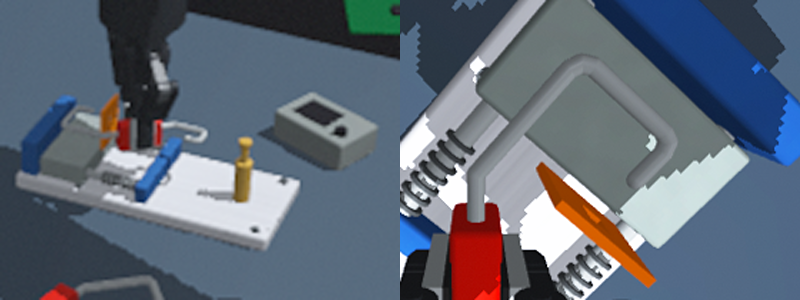

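{"op": "move_arm", "data": {"offset": [[-0.12,0.14,0.5],[0,0,0],[0,0,0]], "twist": [[0,0,0],[0,0,0],[0,0,0]], "grip": [0,0,0]}}

```text
time: 9.3
ee_pos: [0.5841, -0.1609, 0.0674]
tcp_rot: [-180.0, 0.0, 42.8]
wrist_force: [0.1, -0.2, -0.4]
opening: 0.0131
grasp_force: 59.0
```

```bash
cat >> m.py <<'E'
    W=np.load("W.npy"); T=W[(W[:,1]<2)&(W[:,0]<W[W[:,1]<2][:,0].min()+10)]
    print("tip straight",len(T),np.percentile(T,[2,50,98],axis=0).round(1).tolist())
E
python3 m.py w6
```

```text
File "m.py", line 26
    W=np.load("W.npy"); T=W[(W[:,1]<2)&(W[:,0]<W[W[:,1]<2][:,0].min()+10)]
IndentationError: unexpected indent
```

```bash
python3 - <<'E'
s=open("m.py").read().replace('if __name__=="__main__": run(sys.argv[1])\n','if __name__=="__main__":\n    run(sys.argv[1])\n'); open("m.py","w").write(s)
E
python3 m.py w6
```

```text
t 9.3 ee [ 0.5841 -0.1609  0.0674] yaw 42.78
model grip [16.1  6.2 57.4] tip [65.6 -6.3 60.4] seat [-33.9  -6.3  60.4] hook yaw in clamp -0.0
hook_grip [311.7 315.9] 0.75 [16.1  6.8 57.4]
hook_tip [421.9 253.6] 0.86 [65.2 -7.1 60.4]
post [306.2 298.3] 0.72 [22.4 15.  62. ]
tab_mid [385.2 263.5] 0.6 [53.2  1.4 62. ]
tab top 844 [[50.385999999999996, -22.6, 73.5], [52.0, -4.8, 76.6], [53.2, 10.8, 78.0]]
tip wire 1242 [[66.08200000000001, -8.0, 58.341], [80.1, -2.1, 61.0], [84.3, 14.6, 62.75899999999999]]
tip straight 192 [[-18.3, -16.8, 57.7], [-13.3, -13.8, 60.9], [-9.7, -12.4, 62.4]]
```

{"op": "move_arm", "data": {"offset": [[-0.3,-0.26,-0.1],[-0.3,-0.26,0],[-0.3,-0.26,0],[-0.3,-0.26,0],[-0.3,-0.26,0]], "twist": [[0,0,0],[0,0,0],[0,0,0],[0,0,0],[0,0,0]], "grip": [0,0,0,0,0]}}

```text
time: 10.1
ee_pos: [0.564, -0.1615, 0.0688]
tcp_rot: [180.0, -0.0, 42.8]
wrist_force: [-0.1, -0.4, -0.7]
opening: 0.0129
grasp_force: 59.0
```

```bash
python3 m.py w7; python3 -c "
import cv2;b=cv2.imread('pics/w7.png')[150:330,280:520];cv2.imwrite('pics/c7.png',cv2.resize(b,(780,585),interpolation=cv2.INTER_CUBIC))"
```

```text
t 10.1 ee [ 0.564  -0.1615  0.0688] yaw 42.78
model grip [-4.   6.3 58.8] tip [45.5 -6.2 61.8] seat [-54.   -6.2  61.8] hook yaw in clamp 0.0
hook_grip [313.7 314.8] 0.74 [-3.   6.6 58.8]
hook_seat [418.9 253.5] 0.47 [44.4 -6.1 61.8]
hook_tip [419.3 247.8] 0.7 [46.1 -4.5 61.8]
tab_mid [422.7 226.7] 0.66 [52.8  0.5 62. ]
tab top 885 [[50.1, -22.3, 74.36800000000001], [51.6, -4.7, 76.6], [53.0, 10.7, 77.9]]
tip wire 1110 [[46.2, -8.282, 59.7], [60.5, -0.25, 62.5], [64.2, 14.6, 64.49100000000001]]
tip straight 186 [[-38.6, -16.7, 59.2], [-33.5, -13.7, 62.2], [-30.0, -12.4, 63.6]]
```

View pics/c7.png

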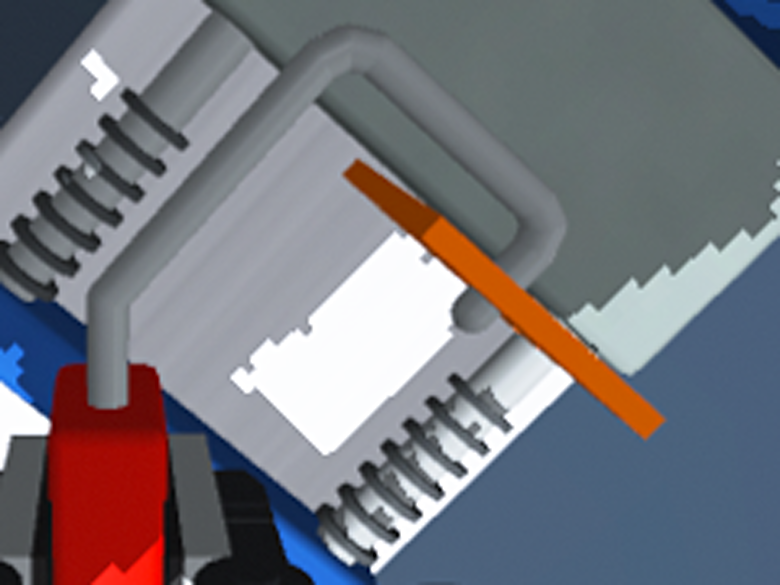

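The crop shows the wire tip at (475,310) emerging in front of the orange tab, so it is through the hole, with the jaw still closed. Next I yaw about the tip so the bend passes beside the post, then pull.

{"op": "move_arm", "data": {"offset": [[-0.22,0.19,0],[-0.22,0.19,0],[0,0,0],[0,0,0]], "twist": [[0,0,-0.056],[0,0,-0.056],[0,0,0],[0,0,0]], "grip": [0,0,0,0]}}

```text
time: 10.8
ee_pos: [0.564, -0.1672, 0.0687]
tcp_rot: [-180.0, 0.0, 49.1]
wrist_force: [-0.1, 0.6, -1.1]
opening: 0.013
grasp_force: 59.0
```

{"op": "move_arm", "data": {"offset": [[-0.3,-0.32,0],[-0.3,-0.32,0],[-0.3,-0.32,0],[-0.3,-0.32,0],[-0.3,-0.32,0]], "twist": [[0,0,0],[0,0,0],[0,0,0],[0,0,0],[0,0,0]], "grip": [0,0,0,0,0]}}

```text
time: 11.3
ee_pos: [0.5419, -0.1681, 0.0689]
tcp_rot: [180.0, -0.0, 49.2]
wrist_force: [4.9, 0.7, -2.0]
opening: 0.013
grasp_force: 58.6
```

```bash
python3 m.py w8
python3 - <<'E'
from m import *
for n in["top","side"]:
    s=viewer.camera(n); Rc,c=campose(s); cv2.imwrite(f"pics/{n}8.png",s["color"][...,::-1])
    for t in["hook_seat","post"]:
        for r in finder.pinpoint(s,t): print(n,t,r["position"],round(r["p"],2),cl(onz(s,r["position"],Rc,c,.062)))
E
```

```text
t 11.3 ee [ 0.5419 -0.1681  0.0689] yaw 49.2
model grip [-26.4   0.6  58.9] tip [24.2 -6.3 61.9] seat [-74.7 -17.4  61.9] hook yaw in clamp 6.42
hook_grip [311.7 315.9] 0.65 [-26.3   1.1  58.9]
hook_grip [418.9 248.8] 0.48 [24.4 -6.2 58.9]
hook_tip [419.5 251.5] 0.75 [23.8 -5.9 61.9]
post [434.6 216.6] 0.54 [36.4  1.1 62. ]
tab_mid [434.7 219.2] 0.76 [35.8  0.3 62. ]
tab top 1002 [[34.0, -22.4, 73.7], [35.4, -4.8, 76.5], [37.0, 10.6, 77.8]]
tip wire 214 [[40.1, -4.5, 60.613], [40.8, 3.5, 62.4], [42.387, 14.7, 64.08699999999999]]
tip straight 173 [[-58.4, -25.8, 60.5], [-53.2, -22.6, 62.5], [-49.8, -21.2, 63.9]]
top hook_seat [220.5, 310.9] 0.68 [-160.5  368.1   62. ]
top hook_seat [264.0, 211.9] 0.56 [ 41.9 282.2  62. ]
top hook_seat [401.5, 217.9] 0.53 [27.  -4.9 62. ]
top post [399.3, 270.8] 0.87 [-83.3   3.8  62. ]
side hook_seat [357.6, 350.7] 0.89 [-170.9  407.5   62. ]
side hook_seat [276.9, 282.8] 0.69 [ 27.4 311.5  62. ]
side hook_seat [386.4, 211.4] 0.52 [-79.8   0.8  62. ]
side post [178.2, 357.2] 0.62 [ 86.4 537.9  62. ]
side post [387.4, 210.1] 0.57 [-80.1  -5.   62. ]
```

{"op": "move_arm", "data": {"offset": [[-0.3,-0.33,0],[-0.3,-0.33,0],[-0.3,-0.33,0],[-0.3,-0.33,0],[-0.32,-0.35,0]], "twist": [[0,0,0],[0,0,0],[0,0,0],[0,0,0],[0,0,0]], "grip": [0,0,0,0,0]}}

```text
time: 12.4
ee_pos: [0.5199, -0.1689, 0.069]
tcp_rot: [179.9, -0.0, 49.2]
wrist_force: [7.9, 0.4, -3.4]
opening: 0.0133
grasp_force: 58.6
```

{"op": "move_arm", "data": {"offset": [[0,0,0],[0,0,0]], "twist": [[0,0,0],[0,0,0]], "grip": [0,0]}}

```text
time: 12.6
ee_pos: [0.5199, -0.1689, 0.069]
tcp_rot: [179.9, -0.0, 49.2]
wrist_force: [7.5, -0.1, -2.7]
opening: 0.0131
grasp_force: 58.6
```

```bash
python3 m.py w9
python3 - <<'E'
from m import *
ims=[]
for n,(x,y) in(("top",(355,205)),("side",(330,150))):
    s=viewer.camera(n); ims.append(cv2.resize(s["color"][y:y+90,x:x+90,::-1],(400,400),interpolation=cv2.INTER_CUBIC))
cv2.imwrite("pics/c9.png",np.hstack(ims))
E
```

```text
t 12.6 ee [ 0.5199 -0.1689  0.069 ] yaw 49.2
model grip [-48.5   0.7  59. ] tip [ 2.1 -6.2 62. ] seat [-96.7 -17.4  62. ] hook yaw in clamp 6.42
hook_grip [311.2 315.8] 0.56 [-48.5   1.3  59. ]
hook_tip [419.5 249.4] 0.76 [ 2.3 -5.2 62. ]
tab_mid [437.1 217.5] 0.71 [14.9  0.1 62. ]
tab top 994 [[12.186, -22.314, 73.6], [13.6, -4.8, 76.6], [15.2, 10.7, 77.8]]
tip wire 0 
tip straight 304 [[-33.9, -7.8, 58.3], [-31.9, -4.7, 64.4], [-29.1, 1.8, 69.7]]
```

View pics/c9.png

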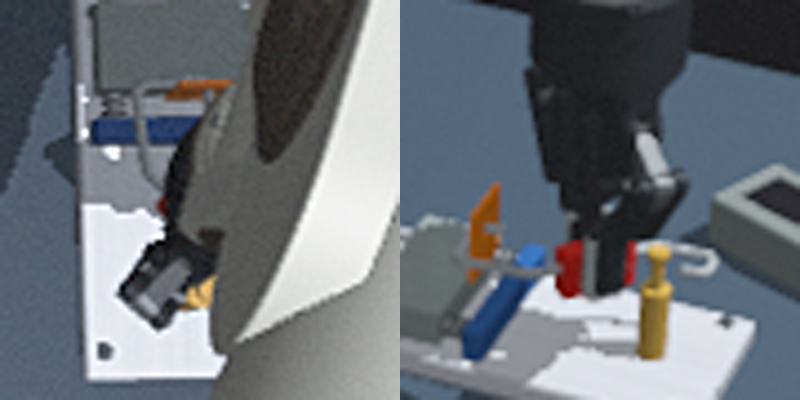

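The side view (right half) shows the post bend at (690,265) past the post head (658,255) and behind it, with the jaw about 37 mm open. I'll swing the bend back into line with the post by rotating about the tip.

{"op": "move_arm", "data": {"offset": [[0.193,-0.117,0],[0.188,-0.125,0],[0.182,-0.133,0],[0.176,-0.141,0],[0,0,0]], "twist": [[0,0,0.0437],[0,0,0.0437],[0,0,0.0437],[0,0,0.0437],[0,0,0]], "grip": [0,0,0,0,0]}}

```text
time: 13.5
ee_pos: [0.5216, -0.1595, 0.0691]
tcp_rot: [180.0, -0.1, 39.2]
wrist_force: [6.8, 2.0, -1.7]
opening: 0.0131
grasp_force: 58.8
```

{"op": "move_arm", "data": {"offset": [[0,0,0],[0,0,0]], "twist": [[0,0,0],[0,0,0]], "grip": [0,0]}}

```text
time: 13.7
ee_pos: [0.5216, -0.1596, 0.0691]
tcp_rot: [180.0, -0.1, 39.2]
wrist_force: [7.0, 2.7, -1.1]
opening: 0.0129
grasp_force: 58.9
```

```bash
python3 m.py w10
python3 - <<'E'
from m import *
s=viewer.camera("side"); Rc,c=campose(s)
for t in["hook_seat","post"]:
    for r in finder.pinpoint(s,t): print(t,np.round(r["position"],1),round(r["p"],2),cl(onz(s,r["position"],Rc,c,.062)))
f=K(s)
o=bot.get_obs()
def px(P):  # clamp mm -> side pixel
    w=np.r_[C0+Rk@(np.array(P[:2])/1000),P[2]/1000]; q=Rc.T@(w-c); return np.round([f*q[0]/q[2]+s["cx"],f*q[1]/q[2]+s["cy"]],1)
print("post head top model",px((-81,0,76)),"neck",px((-81,0,62)))
cv2.imwrite("pics/c10.png",cv2.resize(s["color"][185:235,360:420,::-1],(720,600),interpolation=cv2.INTER_CUBIC))
E
```

```text
t 13.7 ee [ 0.5216 -0.1596  0.0691] yaw 39.23
model grip [-46.3   9.7  59.1] tip [ 2.3 -5.8 62.1] seat [-97.    0.3  62.1] hook yaw in clamp -3.55
hook_grip [310.2 314.5] 0.78 [-46.1  11.2  59.1]
hook_tip [419.3 252.7] 0.63 [ 1.5 -5.6 62.1]
post [284.8 387.9] 0.78 [-79.6  -0.3  62. ]
tab_mid [432.5 210.2] 0.62 [16.9  1.6 62. ]
tab_mid [421.9 248.9] 0.54 [ 3.3 -5.4 62. ]
tab top 954 [[14.2, -22.394, 73.706], [15.6, -4.95, 76.6], [17.1, 10.7, 77.8]]
tip wire 0 
tip straight 155 [[-31.8, -2.0, 58.3], [-30.2, 0.0, 64.5], [-28.7, 1.9, 69.7]]
hook_seat [391.2 214. ] 0.75 [-92.7   6.2  62. ]
hook_seat [274.9 282.8] 0.61 [ 30.8 313.   62. ]
hook_seat [355.9 350.1] 0.6 [-167.9  407.4   62. ]
post [390.  210.1] 0.95 [-85.3  -7.4  62. ]
post head top model [387.5 206. ] neck [387.1 211.3]
```

View pics/c10.png

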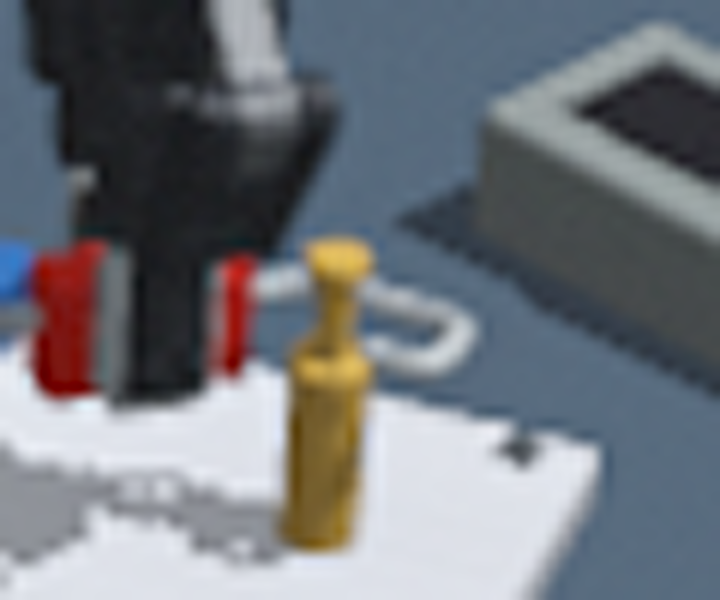

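The crop shows the neck at (335,310), the limb passing behind it and the tip wire ending at (375,345) in front and to the right. Easing +x should take the neck into the bend.

{"op": "move_arm", "data": {"offset": [[0.2,0.15,0],[0.2,0.15,0],[0.2,0.15,0],[0.2,0.15,0],[0.2,0.15,0]], "twist": [[0,0,0],[0,0,0],[0,0,0],[0,0,0],[0,0,0]], "grip": [0,0,0,0,0]}}

```text
time: 14.65
ee_pos: [0.5339, -0.1592, 0.0691]
tcp_rot: [180.0, -0.0, 39.2]
wrist_force: [4.8, 2.7, -0.0]
opening: 0.013
grasp_force: 59.0
```

{"op": "move_arm", "data": {"offset": [[0.14,0.11,0],[0.14,0.11,0],[0,0,0],[0,0,0]], "twist": [[0,0,0],[0,0,0],[0,0,0],[0,0,0]], "grip": [0,0,0,0]}}

```text
time: 15.05
ee_pos: [0.5373, -0.1593, 0.069]
tcp_rot: [180.0, -0.0, 39.2]
wrist_force: [5.3, 2.5, 0.3]
opening: 0.0127
grasp_force: 59.0
```

```bash
python3 m.py w11
python3 - <<'E'
from m import *
s=viewer.camera("side")
cv2.imwrite("pics/c11.png",cv2.resize(s["color"][185:235,360:420,::-1],(720,600),interpolation=cv2.INTER_CUBIC))
E
```

```text
t 15.05 ee [ 0.5373 -0.1593  0.069 ] yaw 39.2
model grip [-30.6   9.5  59. ] tip [18.  -6.1 62. ] seat [-81.3   0.1  62. ] hook yaw in clamp -3.58
hook_grip [312.3 315.1] 0.57 [-30.2  10.1  59. ]
hook_grip [419.5 248.6] 0.21 [18.3 -6.  59. ]
hook_tip [421.1 248.3] 0.68 [18.9 -5.1 62. ]
tab_mid [432.5 213.6] 0.96 [31.6  0.6 62. ]
tab top 954 [[29.7, -22.5, 74.006], [31.1, -5.0, 76.6], [32.7, 10.7, 77.8]]
tip wire 0 
tip straight 244 [[-59.7, -11.9, 60.5], [-54.9, -8.3, 62.7], [-50.3, -4.6, 64.2]]
```

View pics/c11.png

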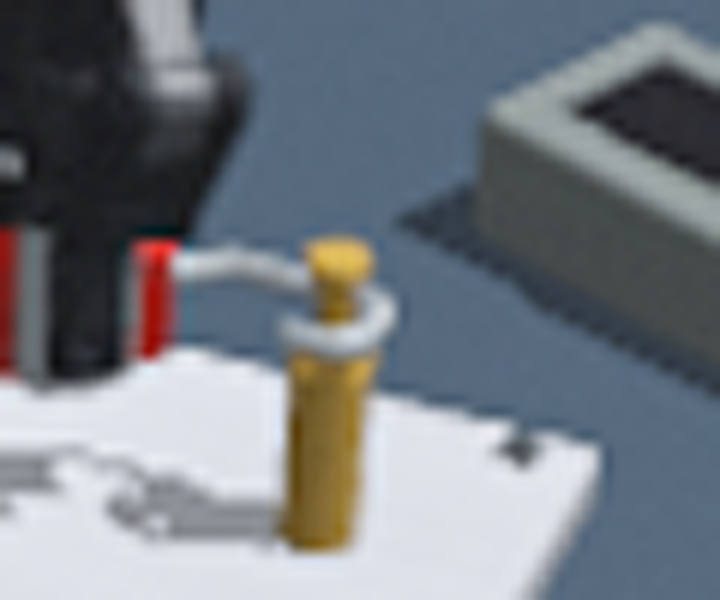

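The neck is inside the bend, with the limb behind it, the crossbar to the right and the tip in front. Releasing and withdrawing upward.

{"op": "move_arm", "data": {"offset": [[0,0,0],[0,0,0],[0,0,0],[0,0,0],[0,0,0]], "twist": [[0,0,0],[0,0,0],[0,0,0],[0,0,0],[0,0,0]], "grip": [0.18,0.22,0.27,0.32,0.36], "force": 20}}

```text
time: 15.9
ee_pos: [0.5368, -0.1593, 0.0687]
tcp_rot: [-180.0, 0.0, 39.2]
wrist_force: [-0.1, -0.3, -0.5]
opening: 0.0305
grasp_force: 0.0
```

{"op": "move_arm", "data": {"offset": [[0,0,0],[0,0,-1],[0,0,-2],[0,0,-4],[0,0,-4]], "twist": [[0,0,0],[0,0,0],[0,0,0],[0,0,0],[0,0,0]], "grip": [0.36,0.36,0.36,0.36,0.36]}}

```text
time: 16.4
ee_pos: [0.5366, -0.1592, 0.1804]
tcp_rot: [-180.0, 0.0, 39.2]
wrist_force: [-0.2, -0.6, 0.5]
opening: 0.0302
grasp_force: 0.0
```

{"op": "move_arm", "data": {"offset": [[0,0,-2],[0,0,0],[0,0,0],[0,0,0],[0,0,0]], "twist": [[0,0,0],[0,0,0],[0,0,0],[0,0,0],[0,0,0]], "grip": [0.36,0.36,0.36,0.36,0.36]}}

```text
time: 16.9
ee_pos: [0.5365, -0.1591, 0.1975]
tcp_rot: [-179.9, 0.1, 39.2]
wrist_force: [0.1, 0.6, 0.2]
opening: 0.0306
grasp_force: 0.0
```

```bash
python3 m.py w12
python3 - <<'E'
from m import *
s=viewer.camera("side"); Rc,c=campose(s)
for t in["hook_seat","post"]:
    for r in finder.pinpoint(s,t): print(t,np.round(r["position"],1),round(r["p"],2),cl(onz(s,r["position"],Rc,c,.062)))
cv2.imwrite("pics/c12.png",np.hstack([cv2.resize(s["color"][165:240,320:415,::-1],(400,316),interpolation=cv2.INTER_CUBIC),cv2.resize(cv2.imread("pics/w12.png"),(400,316))]))
E
```

```text
t 16.9 ee [ 0.5365 -0.1591  0.1975] yaw 39.19
model grip [-31.4   9.6 187.5] tip [ 17.3  -5.9 190.5] seat [-82.    0.3 190.5] hook yaw in clamp -3.59
hook_grip [113.8  25.8] 0.85 [ 14.  127.  187.5]
hook_grip [313.6 235.1] 0.58 [ -3.2  30.6 187.5]
hook_seat [287.  290.6] 0.69 [-27.1  25.7 190.5]
hook_tip [103.1 117.3] 0.97 [-13.  114.8 190.5]
hook_tip [369.8 197.3] 0.7 [ 21.4  23.3 190.5]
post [286.8 291.3] 0.7 [-79.4  -0.   62. ]
tab_mid [378.5 174.7] 0.69 [35.7  0.7 62. ]
tab_mid [315.2 233.5] 0.58 [-27.4  10.8  62. ]
tab top 219 [[31.036, -22.264, 74.836], [32.5, -5.6, 76.6], [34.0, 10.591999999999995, 78.0]]
tip wire 0 
tip straight 102 [[-29.4, -7.9, 186.7], [-24.8, -4.5, 193.1], [-20.2, -1.1, 198.3]]
hook_seat [274.6 281.2] 0.86 [ 33.4 309.2  62. ]
hook_seat [388.4 212.8] 0.8 [-85.6   4.3  62. ]
hook_seat [356.2 350.8] 0.7 [-168.9  408.6   62. ]
post [387.  211.4] 0.82 [-81.    0.3  62. ]
```

View pics/c12.png

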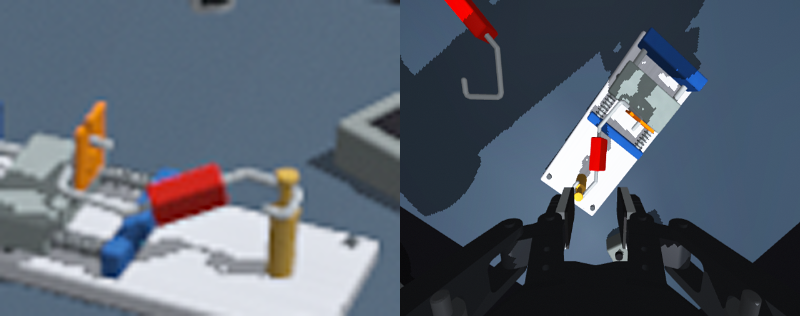

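The side view shows the hook hanging seated on the post neck at (287,200), with its tip through the tab at (100,140). The jaw is about 19 mm open and the gripper is clear. I'll let it settle briefly, then hand in.

{"op": "move_arm", "data": {"offset": [[0,0,0],[0,0,0],[0,0,0],[0,0,0],[0,0,0]], "twist": [[0,0,0],[0,0,0],[0,0,0],[0,0,0],[0,0,0]], "grip": [0.36,0.36,0.36,0.36,0.36]}}

```text
time: 17.85
ee_pos: [0.5371, -0.1593, 0.1988]
tcp_rot: [180.0, -0.0, 39.2]
wrist_force: [0.5, -0.6, -0.4]
opening: 0.0304
grasp_force: 0.0
```

```bash
python3 -c "
from workcell import bot
print(bot.job_done())"
```

```text
the job is handed in; nothing more can be done
None
```

I handed the job in at about 18 s (no verdict came back): the released hook sits around the post neck with its tip through the tab, and the camera puts the jaw about 19 mm open.

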